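# Third hand: hold the specimen carrier against the sprung stop

### The arm

A 7-joint arm with a two-finger parallel gripper is mounted at the origin on a cart in front of the work surface, level with it; the furniture and walls round the work are solid. World frame = base frame: x ahead of the robot, y to its left, z up, the work surface at z = 0. Lengths are in m, angles in rad, forces in N, time in s.
With the tool pointing down it reaches from about 0.4 to 0.875 m from the base axis. Payload 6.5 kg.
Tool frame: the origin (TCP) lies midway between the tips of the shut fingers; the grasp point (between the pads) lies 19 mm behind it; z points along the fingers, y is the line along which they close (so a half turn about z gives the same grasp; the last joint's range is limited). The gripper opens to 85 mm and grips with 20 to 120 N. Pads are 22 mm wide; open, the fingers measure 114 mm over their backs; the gripper's body (76 mm by 85 mm) begins 54 mm behind the grasp point. The pads swing forward as they close: fully open they stand 13 mm farther back than shut.
Start: joints at [-1.207, 0.536, -0.004, 1.538, 0.003, 1.067, -0.071], TCP at [0.271, 0.591, 0.231] pointing down, gripper open.
Joint ranges: [-2.7, 2.7], [-0.37, 2.16], [-1.27, 1.26], [0.24, 2.4], [-1.31, 4.45], [0.19, 1.91], [-2.76, 2.76]. Speed limits (rad/s): [2.39, 2.39, 3.14, 3.14, 3.14, 3.14, 3.14].

### API

Orientations are given as a unit quaternion [x, y, z, w].
In Python, from cell import * gives the robot as it stands. The module is installed in compiled form; this text tells all that it offers.
- The arm moves only by the tool jog_arm, never from a script. Its argument "steps" is one flat list of numbers, 7 for each row, row after row: the shift along the world's x, y, z in mm, then the turn, a rotation vector about the world's x, y, z in degrees, then the opening in per cent of the stroke, from 0 (shut) to 100 (fully open). In form: [tx, ty, tz, wx, wy, wz, gripper, tx, ty, tz, wx, wy, wz, gripper, ...]. A call has exactly 5 rows; each row is the pose to reach, as a shift and turn from the pose commanded when the call began; what a row does not reach only later rows make up. A row lasts 1/10 s, in which the tool goes at most 50 mm and 8.59 degrees, less where a joint would pass 70% of its speed; a pose out of reach is approached as far as the arm can. A call with a gripper value outside its range is refused whole. The fingers move at their own pace and stop on an object; "squeeze" is the grip in N (left out, the last holds). Time passes only in rows, so rows that repeat a pose let the fingers close, or fill a call up. It gives the time, the measured TCP pose, the force, the opening and the grip force at its end, in the units of the state.
- get_obs(): the state, without advancing time (a new reading comes with each control period).
- get_image(name): name is "scene" or "top"; returns a dict with "image" (480x640x3 uint8, red, green, blue), "z_map" (480x640 float32, m along the optical axis (not along the pixel's ray), 0 where there is no reading), "vertical_fov" (degrees; the focal length in pixels is half the picture's height over the tangent of half this angle, whatever the lens; pixels are square), "cx", "cy" (the principal point, pixels), "view" (4x4, takes a point from world to camera coordinates). Camera axes: x right, y down, z forward; pixel columns grow to the right and rows downward; lengths in m; the calibration is good to about 2 mm. A picture is of the moment at which its call begins.
- job_done(): hands the job in; it is judged then, once.
Trained networks look in the newest picture that a camera, given by its name, has taken for a name from the list of things; names that differ only in an ending like _2 or _b are one class to them, and where a whole thing is asked for, a point or a joint stands for the part that bears it (a point fixed in the world has none). Each returns a list of dicts, best first, with "confidence" (0 to 1); they miss things now and then, are a little off and sometimes report something else, mostly with a low value. They report only what shows in the picture. A call takes as long as a camera call.
- recognise(camera, target): "bbox" ([left, top, width, height] as shares, 0 to 1, of the picture: columns of its width, rows of its height, round what is visible of it).
- landmark_of(camera, target): "xy" ([column, row] as shares, 0 to 1, of the picture: columns of its width, rows of its height: a listed point, or the origin of a listed thing).
The state is a dict: "time_s": time; "joint_positions": joint angles; "dq": joint speeds; "joint_torque": joint torques, N m; "tool_pos": TCP position; "orientation": TCP orientation; "ft_force": force on the tool from outside, world axes, zero at the start; "moment": the same for the moment, N m; "grip_width": finger opening in m; "grip_force": force on a finger pad.
Only numpy, scipy, OpenCV 4.12 (cv2) and the standard library are available. Lean on these libraries where they do the work, as an engineer would, in place of code of your own. Each camera call takes 0.05 s, during which the arm holds its last target. There are 200 camera calls.

### The job

Pick up the long carrier bar that has the specimen puck on it, gripping it gently (about 15 N, never over 30 N), and lay it flat on the fixture's base plate with its plain nose between the two guide blocks, a little short of the sprung stop. Then slide it nose first along the plate against the stop until the stop's pointer stands between the two lines (6 to 12 N; never ram the stop to the end of its travel), and keep that steady push for at least five seconds so that I can drive in its screw. Finish while still gripping the bar and pushing with the same force: do not let go, and leave everything else on the bench where it is.

Things in the scene. Friction and masses are not known exactly. Their poses are not given: they have to be found in the camera images.
- carrier_mid (a point): Centre of the long carrier, half-way up: a loose aluminium bar 130 mm long (x), 36 wide (y), 30 high (z), 0.14 to 0.28 kg. A black round specimen puck, 30 mm across, stands 6 mm proud of its top at the tail, 43 mm from the middle on the -x side. The plain nose, with a small screw head in its top, is the +x end, 65 mm from the middle. Grip it across its width near the middle.
- carrier_nose (a point): Middle of the long carrier's flat nose face (its +x end), 15 mm above its underside; axes as the carrier's.
- carrier: The same long carrier; origin at the centre of its underside, axes as above.
- short_carrier_mid (a point): Centre, half-way up, of the short carrier: a like bar, only 80 mm long (x), 36 mm wide, 30 mm high, without a puck (a flat steel disc in its place). Not wanted: leave it alone.
- fixture: Clamping fixture, fixed to the bench: a flat aluminium base plate 230 x 100 mm, 8 mm thick. Origin on its underside, on the centre line of the stop; the plate runs from 105 mm behind it (-x) to 125 mm ahead (+x). +x is the pushing direction, towards the sprung stop. Behind the stop stands a bracket, 42 mm high above the bench (x = 99 to 115 mm).
- guides (a point): Middle between the two dark guide blocks, on the plate's top (8 mm above the bench), 36 mm ahead of the fixture's origin on its centre line; axes as the fixture's. The blocks are 10 mm high, 20 mm long in x, with a 42 mm gap between them; flared entries reach 23 mm towards -x from here and 38 mm to either side.
- scale (a point): Top middle of the white scale block beside the stop (48 x 12 mm, 34 mm high above the bench), 75 mm ahead of the fixture's origin and 36 mm to its +y side. Two black lines across its top mark the wanted range of the stop's black pointer, which lies over it.
- stop_face (a point): Middle of the sprung stop's flat steel face, 44 mm wide and 24 mm high, looking to the fixture's -x; at rest it stands 50 mm ahead of the fixture's origin, 22 mm above the bench; it moves with the stop.
- stop (a joint): Travel of the sprung stop along the fixture's +x, m: 0 at rest, grows as it is pushed, ends at 0.022. Plain spring, 800 N/m without preload: 0.0075 m is 6 N (pointer at the first line), 0.015 m is 12 N (second line); springs back when let go.
- screwdriver: Bystander: orange-handled screwdriver, 135 mm long, lying; origin at the centre of its underside. Leave it alone.
- tweezers: Bystander: steel tweezers, 123 mm long, lying; origin at the centre of its underside. Leave it alone.
- petri_dish: Bystander: clear petri dish, 60 mm across, 13 mm high; origin at the centre of its underside. Leave it alone.
- specimen_m2: Bystander: loose round white specimen puck, 41 mm across, 18 mm high; origin at the centre of its underside. Leave it alone.

How it is judged:
On the way, in this order (a step that is already met when the one before it is completed fails the run):
1. the long carrier is gripped and lies flat on the base plate, nose between the guides, with the stop still at rest (angle between carrier_mid's own z axis and vertical below 0.06 rad and z of carrier_mid in the frame of fixture between 0.02 and 0.0265 m and y of carrier_mid in the frame of fixture between -0.006 and 0.006 m and angle between the x axis of carrier_mid and the x axis of fixture, either way round below 0.08 rad and x of carrier_mid in the frame of fixture below 0.012 m and x of carrier_nose in the frame of fixture above 0.018 m and value of joint stop below 0.002 m and contact force between the fingers and carrier above 1 N and x of the grasp point in the frame of carrier_mid between -0.05 and 0.05 m and y of the grasp point in the frame of carrier_mid between -0.012 and 0.012 m and z of the grasp point in the frame of carrier_mid below 0.03 m), for 0.2 s.
2. it is pushed against the stop with 5 to 13 N for four seconds on end (angle between carrier_mid's own z axis and vertical below 0.06 rad and z of carrier_mid in the frame of fixture between 0.02 and 0.0265 m and y of carrier_mid in the frame of fixture between -0.006 and 0.006 m and angle between the x axis of carrier_mid and the x axis of fixture, either way round below 0.08 rad and x of carrier_mid in the frame of fixture below 0.012 m and horizontal distance between carrier_nose and stop_face below 0.009 m and contact force between the fingers and carrier above 1 N and x of the grasp point in the frame of carrier_mid between -0.05 and 0.05 m and y of the grasp point in the frame of carrier_mid between -0.012 and 0.012 m and z of the grasp point in the frame of carrier_mid below 0.03 m and contact force between carrier and stop between 5 and 13 N), for 4 s.
At the end, for the whole second after the job is handed in: The long carrier, still gripped, lies flat on the plate (0.06 rad), within 6 mm and 0.08 rad of the centre line, its nose alone pushing the stop with 5 to 13 N, at rest; other things within 30 mm of where they were (all of step 2 and contact force between each of the fingers, the arm and stop below 0.5 N and linear speed of carrier below 0.01 m/s and distance of each of short_carrier_mid, screwdriver, tweezers, petri_dish, specimen_m2 from where it was at the start of the episode below 0.03 m); the arm keeps its last pose, push and grip.
It fails at once if the carrier is squeezed too hard (grip over 40 N, both fingers together over 80 N) (contact force between the fingers and carrier above 80 N).
It fails at once if the stop is rammed (20 N, or to the end of its travel) (contact force between carrier and stop above 20 N or value of joint stop above 0.0212 m).
It fails at once if the carrier is tipped over (angle between carrier_mid's own z axis and vertical above 0.6 rad).
It fails at once if a bystander is knocked away (distance of any of short_carrier_mid, screwdriver, tweezers, petri_dish, specimen_m2 from where it was at the start of the episode above 0.03 m).
It also fails if it takes over 56 s, if anything falls off the work surface, if the arm or the gripper's body presses on something with over 40 N, if the wrist force passes 120 N, or if a joint passes its speed limit or range.

## Working session

There is one attempt and no reset: what is moved stays moved. The work goes in short steps, Python scripts to look and compute and a tool call to move; the robot and the scene stay as the last step left them, time stands still between calls to the robot, and variables do not carry over. Pictures are saved under pics/ and viewed, at most 10 in all, crops included, and the job is handed in when it is done.

Besides the shell and the picture viewer there is one more tool, called after "Emit:" by a JSON object that holds its "fn" and its "kwargs". jog_arm: Moves the arm, as the interface text tells. Its arguments: {"type":"object","properties":{"steps":{"type":"array"},"squeeze":{"type":"number"}},"required":["steps"]}

```bash
mkdir -p pics
cat > h.py <<'E'
from cell import *
import numpy as np, cv2
def cam(n):
    d=get_image(n); d['f']=240/np.tan(np.radians(d['vertical_fov'])/2); d['T']=np.linalg.inv(d['view']); return d
def ray_at(d,u,v,z):
    r=d['T'][:3,:3]@np.array([(u-d['cx'])/d['f'],(v-d['cy'])/d['f'],1]); o=d['T'][:3,3]
    return o+r*(z-o[2])/r[2]
def cloud(d):
    v,u=np.mgrid[:480,:640]; z=d['z_map']
    p=np.stack([(u-d['cx'])/d['f']*z,(v-d['cy'])/d['f']*z,z],-1)@d['T'][:3,:3].T+d['T'][:3,3]
    p[z==0]=np.nan; return p
E
python3 - <<'E'
from h import *
np.set_printoptions(precision=4,suppress=True)
hs=dict(carrier_mid=.015,carrier_nose=.015,short_carrier_mid=.015,guides=.008,scale=.034,stop_face=.022,fixture=0)
for n in ('top','scene'):
    d=cam(n); cv2.imwrite(f'pics/{n}0.png',d['image'][:,:,::-1]); np.savez(n+'0.npz',**{k:d[k] for k in d})
    print(n,d['T'][:3,3],d['f'])
    for t,h in hs.items():
        for r in landmark_of(n,t)[:2]:
            u,v=r['xy'][0]*640,r['xy'][1]*480; print(t,round(r['confidence'],2),round(u),round(v),ray_at(d,u,v,h))
o=get_obs(); print(o['time_s'],o['tool_pos'],o['orientation'],o['ft_force'])
E
```

```text
top [ 0.5067 -0.1268  1.1098] 593.297885901271
carrier_mid 0.96 270 316 [ 0.494  -0.0537  0.015 ]
carrier_nose 0.77 288 282 [ 0.5556 -0.0883  0.015 ]
carrier_nose 0.73 400 257 [ 0.5998 -0.2966  0.015 ]
short_carrier_mid 0.73 253 236 [ 0.6414 -0.0231  0.015 ]
guides 0.68 395 240 [ 0.6324 -0.2883  0.008 ]
scale 0.74 372 218 [ 0.669  -0.2439  0.034 ]
stop_face 0.68 391 233 [ 0.6428 -0.2788  0.022 ]
fixture 0.91 401 256 [ 0.6012 -0.2993  0.    ]
scene [ 0.1054 -0.4632  0.6851] 468.7211730639048
carrier_mid 0.93 246 272 [ 0.496  -0.0517  0.015 ]
carrier_nose 0.79 280 263 [ 0.547  -0.0943  0.015 ]
short_carrier_mid 0.78 280 217 [ 0.6501 -0.0209  0.015 ]
guides 0.81 390 276 [ 0.6305 -0.2809  0.008 ]
guides 0.21 410 230 [ 0.7562 -0.265   0.008 ]
scale 0.8 379 249 [ 0.6585 -0.2436  0.034 ]
stop_face 0.6 396 265 [ 0.6482 -0.2829  0.022 ]
stop_face 0.4 279 330 [ 0.4237 -0.1788  0.022 ]
fixture 0.98 388 292 [ 0.601  -0.2921  0.    ]
0.8 [0.2709 0.5909 0.2313] [0.2132 0.977  0.     0.    ] [ 0.4459 -0.2687 -0.47  ]
```

View pics/top0.png

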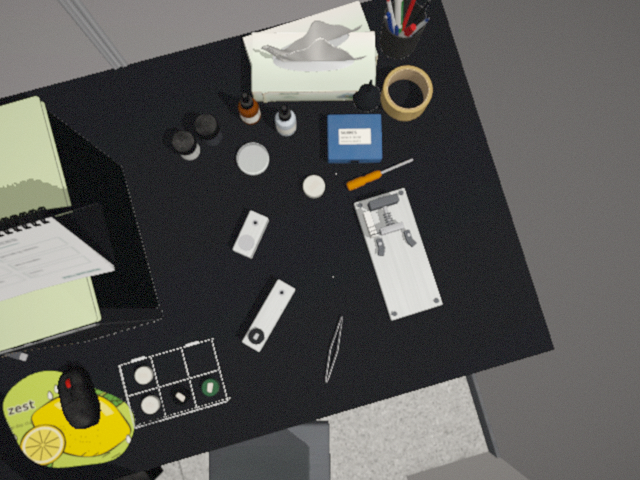

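View pics/scene0.png

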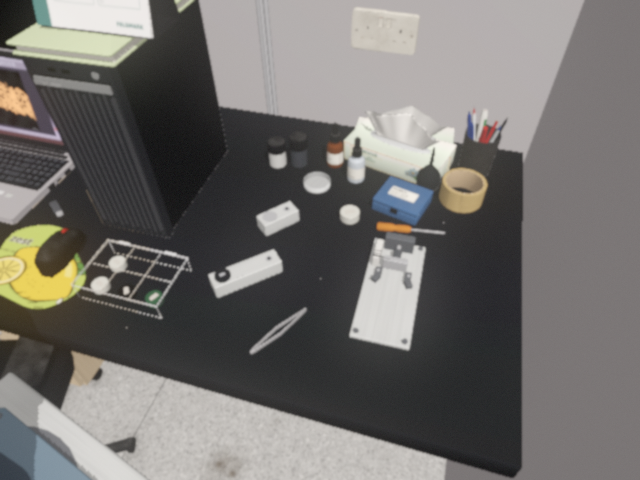

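The top view shows the long carrier at about (270,316), with its puck at (257,337) and its nose at (287,284). The plate runs from (418,312) to the stop near (385,215). The tweezers are at (335,350) and the scene view agrees. Next I fit rectangles for accurate poses.

Run:
```python
from h import *
np.set_printoptions(precision=4,suppress=True)
d=dict(np.load('top0.npz')); im=d['image']; g=cv2.cvtColor(im,cv2.COLOR_RGB2GRAY)
def fit(box,h,nm):
    x0,y0,x1,y1=box; m=np.zeros_like(g); m[y0:y1,x0:x1]=(g[y0:y1,x0:x1]>95)*255
    m=cv2.morphologyEx(m,cv2.MORPH_OPEN,np.ones((3,3)))
    cs,_=cv2.findContours(m,cv2.RETR_EXTERNAL,cv2.CHAIN_APPROX_NONE); c=max(cs,key=cv2.contourArea)
    w=np.array([ray_at(d,*p[0],h)[:2]*1000 for p in c],np.float32); r=cv2.minAreaRect(w)
    print(nm,r, cv2.boxPoints(r).round(1).tolist())
fit((235,270,305,360),.030,'carrier'); fit((225,200,275,262),.030,'short'); fit((345,180,450,325),.008,'plate')
P=cloud(d)
for (u,v) in [(270,318),(275,305),(400,280),(410,300),(330,290),(383,201)]: print(u,v,P[v,u])
for u,v,h in [(257,337,.036),(282,292,.030)]: print(ray_at(d,u,v,h))
z=P[180:330,340:450,2]; 
s=dict(np.load('scene0.npz')); Q=cloud(s)
for (u,v) in [(390,310),(320,260),(250,272)]: print('sc',Q[v,u])
a=cv2.resize(im[185:325,345:450],None,fx=4,fy=4,interpolation=2); b=cv2.resize(im[265:365,235:310],None,fx=4,fy=4,interpolation=2)
c=np.zeros((560,720,3),np.uint8); c[:,:420]=a; c[:400,420:]=b; cv2.imwrite('pics/crop.png',c[:,:,::-1])
```

```text
carrier ((495.744873046875, -52.83781433105469), (38.50699234008789, 131.54261779785156), 59.382144927978516) [[429.29998779296875, -35.900001525878906], [542.5, -102.9000015258789], [562.2000122070312, -69.80000305175781], [448.8999938964844, -2.799999952316284]]
short ((643.6697387695312, -20.906864166259766), (40.714054107666016, 82.34639739990234), 65.68651580810547) [[597.7999877929688, -22.5], [672.7999877929688, -56.400001525878906], [689.5999755859375, -19.299999237060547], [614.5, 14.600000381469727]]
plate ((607.1753540039062, -292.6228332519531), (231.44485473632812, 102.09991455078125), 16.367809295654297) [[481.79998779296875, -276.29998779296875], [510.5, -374.20001220703125], [732.5999755859375, -309.0], [703.7999877929688, -211.0]]
270 318 [ 0.4904 -0.0554  0.0283]
275 305 [ 0.5135 -0.0649  0.0345]
400 280 [ 0.5566 -0.2957  0.0088]
410 300 [ 0.5193 -0.3127  0.0109]
330 290 [ 0.54   -0.1655  0.0025]
383 201 [ 0.7002 -0.2641  0.0393]
[ 0.4572 -0.0326  0.036 ]
[ 0.5368 -0.0775  0.03  ]
sc [ 0.5619 -0.3145  0.0078]
sc [ 0.6025 -0.1473  0.0007]
sc [ 0.4923 -0.0671  0.03  ]
```

View pics/crop.png

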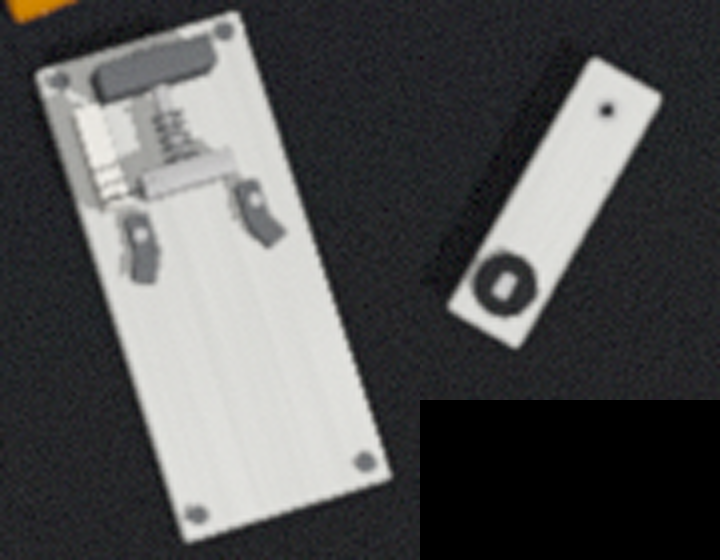

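The crop shows the guides at about (142,235) and (258,205) and the stop face between them, all on the plate's centre line. The carrier's nose screw is at top right and its puck at bottom left. Before the transit I check the heights of the obstacles on the robot's left.

Run:
```python
from h import *
Q=np.concatenate([cloud(dict(np.load(n+'0.npz'))).reshape(-1,3) for n in('top','scene')]); Q=Q[~np.isnan(Q[:,0])]
H=np.full((20,24),-1.0)
i=((Q[:,0])//.05).astype(int); j=((Q[:,1]+.5)//.05).astype(int)
ok=(i>=0)&(i<20)&(j>=0)&(j<24); np.maximum.at(H,(i[ok],j[ok]),Q[ok,2])
print('y',[round(-.5+.05*k,2) for k in range(24)])
for r in range(20): print(f'{r*.05:.2f}',' '.join('  .' if h<-.5 else f'{h*100:3.0f}' for h in H[r]))
d=dict(np.load('top0.npz'))
for u,v,h in [(345+135/4,185+187/4,.034),(345+233/4,185+163/4,.034),(345+142/4,185+235/4,.018),(345+260/4,185+208/4,.018)]:
    p=ray_at(d,u,v,h)*1000-np.array([607.2,-292.6,0]);a=np.radians(16.37);print(10+p[0]*np.cos(a)+p[1]*np.sin(a),-p[0]*np.sin(a)+p[1]*np.cos(a))
```

```text
y [-0.5, -0.45, -0.4, -0.35, -0.3, -0.25, -0.2, -0.15, -0.1, -0.05, 0.0, 0.05, 0.1, 0.15, 0.2, 0.25, 0.3, 0.35, 0.4, 0.45, 0.5, 0.55, 0.6, 0.65]
0.00   .   .   .   .   .   .   .   .   .   .   .   .   .   .   .   .   .   .   .   .   .   .   .   .
0.05   .   .   .   .   .   .   .   .   2  10   6   2   .   .   .   .   .   .   .   .   .   .   .   .
0.10   .   .   .   .   .   .  -0   0   2   2   2   2   1   0 -10 -10   .   .   . -33   .   .   .   .
0.15   .   .   .   .   .   .   .   .   .   .   .   .   . -10  -9   0 -32 -32   . -32 -32   .   .   .
0.20   .   .   .   .   .   .   .   .   .   .   .   0   1   1   1   1   1   1   0   . -33 -34   . -45
0.25   .   .   .   .   .   .   .   0   0   1   1   1   1   1   1   2   1   1   1   .   .   . -45 -45
0.30   .   .   .  -0   1   1   1   1   1   1   4   4   4   4   4   5   5   1   1   0   .   .   .   .
0.35   0   1   1   1   1   1   1   1   1   1   4   4   4   4   4   5   5   1   2   2   2   .   .   .
0.40   1   1   1   1   1   1   1   1   1   4   4   4   4   4   4  39   3   1   1   2   3   2   2   .
0.45   1   1   1   1   1   1   1   1   4   4  
[... 515 characters left out ...]
  39  39  39   .   .   .   .   .   .   .  30
0.75  50   1   1   2   4   4   4   2   2   2   1   7   6   1  39  39   .   .   .   .   .   .   .   .
0.80  52   1   1   1   4   4   4   6  11   2   8   8   7   1   1   1   0   .   .   .   .   .   .   .
0.85  47   1   5   5   6  11   4   6  11  11   8   8   1   1   1   1   1   0   .   .   .   .   .   .
0.90  44  42   5   5   6  11   6  12  12   6   1   1   1   1   1   1  26  28  12   2   .   .   .   .
0.95  28  42   1  14  14  11  12  13  12  10   1   1  24  29  29  29  29  28   .   .   .   .   .   .
55.93125435650886 25.18719600476846
53.27008886867047 -21.227558512760194
35.050038511021114 26.550371605579272
30.915084855594095 -29.772036001528903
```

Emit:
{"fn": "jog_arm", "kwargs": {"steps": [39, -171, 169, 0, 0, -6, 80, 39, -171, 169, 0, 0, -6, 80, 39, -171, 169, 0, 0, -6, 80, 39, -171, 169, 0, 0, -6, 80, 39, -171, 169, 0, 0, -6, 80], "squeeze": 15}}

```text
time_s: 1.3
tool_pos: [0.3104, 0.4181, 0.4023]
orientation: [0.265, 0.964, 0.001, 0.0]
ft_force: [0.4, 0.7, 0.5]
grip_width: 0.0686
grip_force: 0.0
```

Emit:
{"fn": "jog_arm", "kwargs": {"steps": [50, -190, 30, 0, 0, 0, 80, 50, -190, 30, 0, 0, 0, 80, 50, -190, 30, 0, 0, 0, 80, 50, -190, 30, 0, 0, 0, 80, 50, -190, 30, 0, 0, 0, 80]}}

```text
time_s: 1.8
tool_pos: [0.3624, 0.2238, 0.4319]
orientation: [0.269, 0.963, 0.001, 0.001]
ft_force: [0.1, 0.9, 0.2]
grip_width: 0.0685
grip_force: 0.0
```

Emit:
{"fn": "jog_arm", "kwargs": {"steps": [40, -130, 0, 0, 0, 0, 80, 40, -130, 0, 0, 0, 0, 80, 40, -130, 0, 0, 0, 0, 80, 90, -220, -20, 0, 0, 0, 80, 90, -220, -20, 0, 0, 0, 80]}}

```text
time_s: 2.3
tool_pos: [0.4482, 0.013, 0.4115]
orientation: [0.263, 0.965, 0.001, 0.001]
ft_force: [0.7, 0.6, -0.9]
grip_width: 0.0682
grip_force: 0.0
```

Emit:
{"fn": "jog_arm", "kwargs": {"steps": [41, -59, -240, 0, 0, 0, 80, 41, -59, -240, 0, 0, 0, 80, 41, -59, -240, 0, 0, 0, 80, 41, -59, -240, 0, 0, 0, 80, 41, -59, -240, 0, 0, 0, 80]}}

```text
time_s: 2.8
tool_pos: [0.489, -0.0447, 0.17]
orientation: [0.264, 0.965, 0.0, 0.001]
ft_force: [1.5, 1.3, 0.6]
grip_width: 0.0684
grip_force: 0.0
```

Emit:
{"fn": "jog_arm", "kwargs": {"steps": [0, 0, -50, 0, 0, 0, 80, 0, 0, -90, 0, 0, 0, 80, 0, 0, -110, 0, 0, 0, 80, 0, 0, -110, 0, 0, 0, 80, 0, 0, -110, 0, 0, 0, 80]}}

```text
time_s: 3.3
tool_pos: [0.4889, -0.0447, 0.0621]
orientation: [0.264, 0.965, 0.0, 0.0]
ft_force: [0.3, 0.0, 0.4]
grip_width: 0.0683
grip_force: 0.0
```

Run:
```python
from h import *
a=cam('scene')['image'][200:350,170:360]; b=cam('top')['image'][250:370,210:340]
c=np.zeros((600,760,3),np.uint8); c[:300,:380]=cv2.resize(a,(380,300)); c[:360,380:]=cv2.resize(b,(380,360)); cv2.imwrite('pics/app.png',c[:360,:,::-1])
print(get_obs()['tool_pos'],get_obs()['ft_force'])
```

```text
[ 0.48979234 -0.04469655  0.0631409 ] [-0.38059188  0.35707356  0.31386432]
```

View pics/app.png

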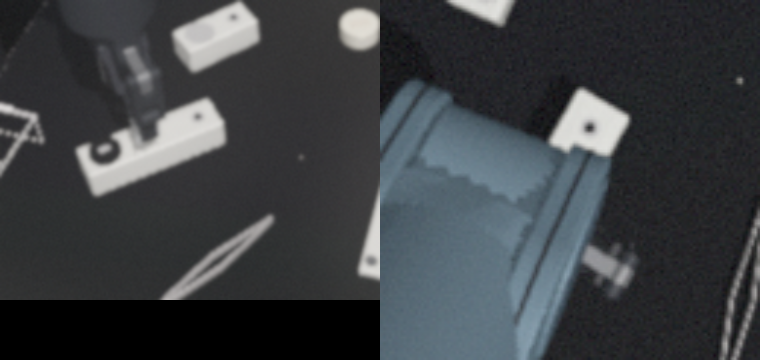

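The scene view shows the gripper over the bar between the puck and the nose screw, aligned with it. The measured TCP is 4.5 mm off in y, so I correct that on the way down.

Emit:
{"fn": "jog_arm", "kwargs": {"steps": [1.5, -4.5, 0, 0, 0, 0, 80, 1.5, -4.5, -20, 0, 0, 0, 80, 1.5, -4.5, -40, 0, 0, 0, 80, 1.5, -4.5, -55, 0, 0, 0, 80, 1.5, -4.5, -55, 0, 0, 0, 80]}}

```text
time_s: 3.9
tool_pos: [0.4892, -0.0494, 0.0058]
orientation: [0.264, 0.964, -0.0, -0.001]
ft_force: [-0.3, -0.2, 0.2]
grip_width: 0.0682
grip_force: 0.0
```

Emit:
{"fn": "jog_arm", "kwargs": {"steps": [0, 0, 0, 0, 0, 0, 55, 0, 0, 0, 0, 0, 0, 48, 0, 0, 0, 0, 0, 0, 44, 0, 0, 0, 0, 0, 0, 40, 0, 0, 0, 0, 0, 0, 36], "squeeze": 15}}

```text
time_s: 4.4
tool_pos: [0.4907, -0.0492, 0.0076]
orientation: [0.264, 0.965, 0.0, 0.001]
ft_force: [-0.8, 0.3, 5.9]
grip_width: 0.0355
grip_force: 20.3
```

Emit:
{"fn": "jog_arm", "kwargs": {"steps": [0, 0, 0, 0, 0, 0, 25, 0, 0, 3, 0, 0, 0, 20, 0, 0, 15, 0, 0, 0, 20, 0, 0, 35, 0, 0, 0, 20, 0, 0, 60, 0, 0, 0, 20], "squeeze": 15}}

```text
time_s: 4.9
tool_pos: [0.489, -0.0494, 0.0674]
orientation: [0.264, 0.964, -0.0, -0.001]
ft_force: [0.5, -0.4, -2.0]
grip_width: 0.0355
grip_force: 20.8
```

Emit:
{"fn": "jog_arm", "kwargs": {"steps": [8, -28, 8, 0, 0, 5, 20, 18, -68, 10, 0, 0, 13, 20, 29, -108, 10, 0, 0, 21, 20, 40, -148, 10, 0, 0, 29, 20, 50, -188, 10, 0, 0, 37, 20]}}

```text
time_s: 5.4
tool_pos: [0.54, -0.239, 0.0776]
orientation: [-0.058, 0.998, -0.0, -0.0]
ft_force: [0.7, -0.2, -2.8]
grip_width: 0.0351
grip_force: 20.8
```

Emit:
{"fn": "jog_arm", "kwargs": {"steps": [10, -38, 0, 0, 0, 6, 20, 18, -64, 0, 0, 0, 9, 20, 18, -70, 0, 0, 0, 10, 20, 18, -70, 0, 0, 0, 10, 20, 18, -70, 0, 0, 0, 10, 20]}}

```text
time_s: 5.9
tool_pos: [0.5576, -0.3055, 0.0767]
orientation: [-0.143, 0.99, 0.001, -0.0]
ft_force: [0.3, 0.2, -1.4]
grip_width: 0.0358
grip_force: 20.9
```

Run:
```python
from h import *
np.set_printoptions(precision=4,suppress=True)
S=cam('scene');a=S['image'][190:350,310:470]; T=cam('top');b=T['image'][180:330,330:460]
c=np.zeros((520,800,3),np.uint8); c[:400,:400]=cv2.resize(a,(400,400)); c[:461,400:]=cv2.resize(b,(400,461)); cv2.imwrite('pics/pre.png',c[:461,:,::-1])
o=get_obs();print(o['tool_pos'],o['orientation'],o['ft_force'],o['joint_positions'][6],o['grip_force'])
for n,d in(('scene',S),('top',T)):
  for t,h in dict(carrier_nose=.08-.0076+.015,carrier_mid=.0874,guides=.008).items():
    for r in landmark_of(n,t)[:1]: print(n,t,r['confidence'],ray_at(d,r['xy'][0]*640,r['xy'][1]*480,h))
```

```text
[ 0.558  -0.3051  0.0767] [-0.1432  0.9897  0.0007 -0.0002] [-0.4285  0.6056 -2.1254] 2.4417416375417993 20.85452914237976
scene carrier_mid 0.81 [ 0.5577 -0.3051  0.0874]
top carrier_nose 0.6 [ 0.627  -0.2856  0.0874]
top carrier_mid 0.7 [ 0.5579 -0.3061  0.0874]
top guides 0.78 [ 0.6321 -0.2871  0.008 ]
```

View pics/pre.png

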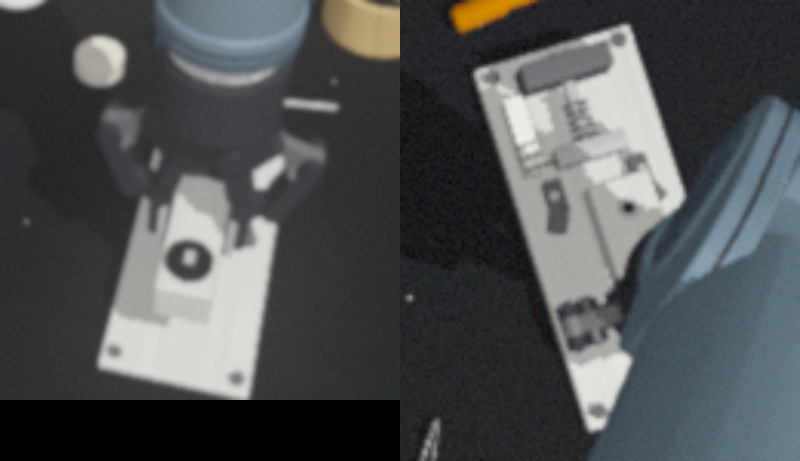

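The scene view shows the bar over the plate, puck towards the tail and aligned with the plate. In the top view the nose screw at (628,207) points between the guides. Lowering with a 2.5 mm correction in y.

Emit:
{"fn": "jog_arm", "kwargs": {"steps": [-0.5, -2.5, -10, 0, 0, 0, 20, -0.5, -2.5, -25, 0, 0, 0, 20, -0.5, -2.5, -40, 0, 0, 0, 20, -0.5, -2.5, -52, 0, 0, 0, 20, -0.5, -2.5, -55, 0, 0, 0, 20]}}

```text
time_s: 6.8
tool_pos: [0.5559, -0.309, 0.0191]
orientation: [-0.142, 0.99, 0.001, -0.002]
ft_force: [-1.1, 0.6, -2.5]
grip_width: 0.0354
grip_force: 20.8
```

Emit:
{"fn": "jog_arm", "kwargs": {"steps": [0, 0, 0, 0, 0, 0, 20, 0, 0, -1, 0, 0, 0, 20, 0, 0, -2, 0, 0, 0, 20, 0, 0, -3, 0, 0, 0, 20, 0, 0, -3, 0, 0, 0, 20]}}

```text
time_s: 7.3
tool_pos: [0.5576, -0.3099, 0.0189]
orientation: [-0.142, 0.99, -0.0, 0.0]
ft_force: [0.0, -0.2, -2.3]
grip_width: 0.0354
grip_force: 20.8
```

Emit:
{"fn": "jog_arm", "kwargs": {"steps": [0, 1.5, -1, 0, 0, 0, 20, 0, 1.5, -2, 0, 0, 0, 20, 0, 1.5, -3, 0, 0, 0, 20, 0, 1.5, -3, 0, 0, 0, 20, 0, 1.5, -3, 0, 0, 0, 20]}}

```text
time_s: 7.8
tool_pos: [0.5575, -0.3083, 0.0157]
orientation: [-0.142, 0.99, -0.0, 0.0]
ft_force: [-0.3, 0.9, -1.9]
grip_width: 0.0355
grip_force: 20.9
```

Emit:
{"fn": "jog_arm", "kwargs": {"steps": [0, 0, -0.5, 0, 0, 0, 20, 0, 0, -1, 0, 0, 0, 20, 0, 0, -1.5, 0, 0, 0, 20, 0, 0, -1.5, 0, 0, 0, 20, 0, 0, -1.5, 0, 0, 0, 20]}}

```text
time_s: 8.3
tool_pos: [0.5575, -0.3083, 0.0156]
orientation: [-0.142, 0.99, 0.0, 0.0]
ft_force: [-4.2, 3.0, 12.1]
grip_width: 0.0354
grip_force: 22.6
```

Emit:
{"fn": "jog_arm", "kwargs": {"steps": [0, 0, -0.5, 0, 0, 0, 20, 0, 0, -1, 0, 0, 0, 20, 0, 0, -1, 0, 0, 0, 20, 0, 0, -1, 0, 0, 0, 20, 0, 0, -1, 0, 0, 0, 20]}}

```text
time_s: 8.8
tool_pos: [0.5575, -0.3083, 0.0156]
orientation: [-0.142, 0.99, 0.0, 0.0]
ft_force: [-7.2, 4.8, 21.3]
grip_width: 0.0354
grip_force: 23.6
```

Emit:
{"fn": "jog_arm", "kwargs": {"steps": [0, 0, 1, 0, 0, 0, 20, 0, 0, 2, 0, 0, 0, 20, 0, 0, 2, 0, 0, 0, 20, 0, 0, 2, 0, 0, 0, 20, 0, 0, 2, 0, 0, 0, 20]}}

```text
time_s: 9.3
tool_pos: [0.5576, -0.3084, 0.0156]
orientation: [-0.142, 0.99, -0.0, 0.0]
ft_force: [-0.5, 2.2, 6.3]
grip_width: 0.0359
grip_force: 21.9
```

Run:
```python
from h import *
np.set_printoptions(precision=4,suppress=True)
S=cam('scene');a=S['image'][210:330,330:450]; T=cam('top');b=T['image'][180:280,345:445]
c=np.zeros((400,800,3),np.uint8); c[:,:400]=cv2.resize(a,(400,400),interpolation=2); c[:,400:]=cv2.resize(b,(400,400),interpolation=2); cv2.imwrite('pics/place.png',c[:,:,::-1])
o=get_obs();print(o['tool_pos'],o['orientation'],o['ft_force'],o['grip_force'])
for n,d in(('scene',S),('top',T)):
  for t,h in dict(carrier_nose=.023,carrier_mid=.023,guides=.008,stop_face=.022).items():
    for r in landmark_of(n,t)[:1]: print(n,t,r['confidence'],ray_at(d,r['xy'][0]*640,r['xy'][1]*480,h))
```

```text
[ 0.5576 -0.3084  0.0156] [-0.1424  0.9898  0.      0.0001] [-1.8859  1.3812  6.1566] 21.87442034482956
scene carrier_mid 0.82 [ 0.5591 -0.3045  0.023 ]
top carrier_nose 0.59 [ 0.6262 -0.2883  0.023 ]
top carrier_mid 0.92 [ 0.5656 -0.3074  0.023 ]
top guides 0.59 [ 0.6352 -0.2871  0.008 ]
top stop_face 0.73 [ 0.6493 -0.279   0.022 ]
```

View pics/place.png

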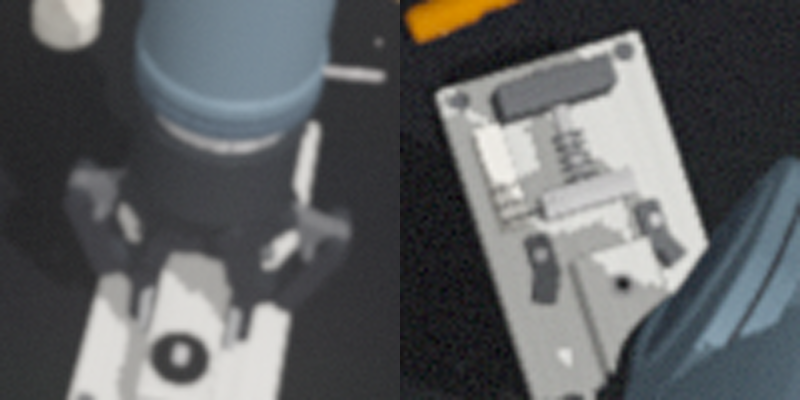

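In the top crop the bar's nose (570,262)–(655,235) is just entering the guides, roughly centred, with the stop at rest and a gap in front of it. Now I slide.

Emit:
{"fn": "jog_arm", "kwargs": {"steps": [2.9, 0.8, 0, 0, 0, 0, 20, 5.8, 1.7, 0, 0, 0, 0, 20, 8.6, 2.5, 0, 0, 0, 0, 20, 11.5, 3.4, 0, 0, 0, 0, 20, 14.4, 4.2, 0, 0, 0, 0, 20]}}

```text
time_s: 10.3
tool_pos: [0.571, -0.3057, 0.0157]
orientation: [-0.142, 0.99, -0.001, -0.001]
ft_force: [-4.0, -0.9, 6.2]
grip_width: 0.0354
grip_force: 21.9
```

Emit:
{"fn": "jog_arm", "kwargs": {"steps": [0, 0, 0, 0, 0, 0, 20, 0, 0, 0, 0, 0, 0, 20, 0, 0, 0, 0, 0, 0, 20, 0, 0, 0, 0, 0, 0, 20, 0, 0, 0, 0, 0, 0, 20]}}

```text
time_s: 10.8
tool_pos: [0.5718, -0.3053, 0.0157]
orientation: [-0.142, 0.99, -0.001, 0.0]
ft_force: [-1.9, -1.2, 5.0]
grip_width: 0.0359
grip_force: 21.8
```

Emit:
{"fn": "jog_arm", "kwargs": {"steps": [1.5, 0.8, 0, 0, 0, 0, 20, 3, 1.5, 0, 0, 0, 0, 20, 4.5, 2.1, 0, 0, 0, 0, 20, 6, 2.6, 0, 0, 0, 0, 20, 7.5, 3.1, 0, 0, 0, 0, 20]}}

```text
time_s: 11.3
tool_pos: [0.5785, -0.3026, 0.0157]
orientation: [-0.142, 0.99, -0.001, -0.001]
ft_force: [-3.7, -1.9, 7.9]
grip_width: 0.0357
grip_force: 22.0
```

Emit:
{"fn": "jog_arm", "kwargs": {"steps": [0, 0, 0, 0, 0, 0, 20, 0, 0, 0, 0, 0, 0, 20, 0, 0, 0, 0, 0, 0, 20, 0, 0, 0, 0, 0, 0, 20, 0, 0, 0, 0, 0, 0, 20]}}

```text
time_s: 11.8
tool_pos: [0.5787, -0.3026, 0.0157]
orientation: [-0.142, 0.99, -0.001, -0.0]
ft_force: [-2.7, -1.2, 6.4]
grip_width: 0.0356
grip_force: 21.9
```

Run:
```python
from h import *
T=cam('top');b=T['image'][190:270,345:445]
cv2.imwrite('pics/push1.png',cv2.resize(b,(600,480),interpolation=2)[:,:,::-1]); print(get_obs()['tool_pos'],get_obs()['ft_force'])
```

```text
[ 0.57872672 -0.30255696  0.01567694] [-2.87078716 -1.33117338  6.2608871 ]
```

View pics/push1.png

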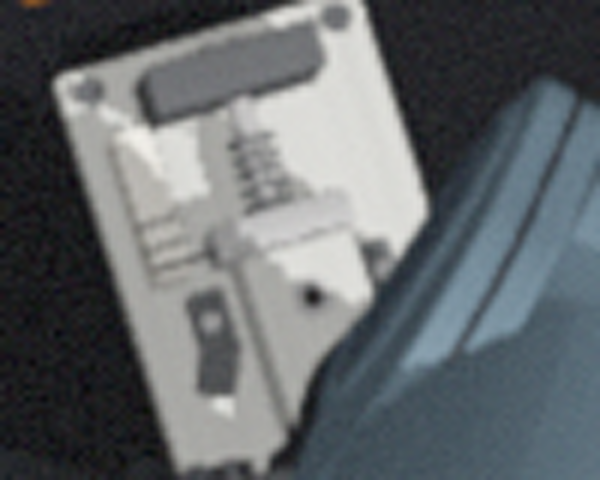

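The nose is now at the stop face (240,235). The pointer is at about (180,263), and the lines are at about rows 242 and 218, so it is close to rest. Pushing on in small stages.

Emit:
{"fn": "jog_arm", "kwargs": {"steps": [1, 0.3, 0, 0, 0, 0, 20, 2, 0.6, 0, 0, 0, 0, 20, 3, 0.9, 0, 0, 0, 0, 20, 4, 1.2, 0, 0, 0, 0, 20, 4.8, 1.4, 0, 0, 0, 0, 20]}}

```text
time_s: 12.35
tool_pos: [0.5816, -0.3017, 0.0156]
orientation: [-0.142, 0.99, -0.0, -0.002]
ft_force: [-9.8, -0.8, 12.2]
grip_width: 0.0358
grip_force: 22.5
```

Emit:
{"fn": "jog_arm", "kwargs": {"steps": [1, 0.3, 0, 0, 0, 0, 20, 2, 0.6, 0, 0, 0, 0, 20, 2.9, 0.9, 0, 0, 0, 0, 20, 2.9, 0.9, 0, 0, 0, 0, 20, 2.9, 0.9, 0, 0, 0, 0, 20]}}

```text
time_s: 12.85
tool_pos: [0.5834, -0.3012, 0.0156]
orientation: [-0.141, 0.99, -0.0, -0.003]
ft_force: [-10.9, -0.3, 12.2]
grip_width: 0.0354
grip_force: 22.7
```

Emit:
{"fn": "jog_arm", "kwargs": {"steps": [0, 0, 0.4, 0, 0, 0, 20, 1, 0.3, 0.7, 0, 0, 0, 20, 2, 0.6, 0.7, 0, 0, 0, 20, 2.9, 0.9, 0.7, 0, 0, 0, 20, 2.9, 0.9, 0.7, 0, 0, 0, 20]}}

```text
time_s: 13.35
tool_pos: [0.5857, -0.3004, 0.0156]
orientation: [-0.141, 0.99, -0.0, -0.003]
ft_force: [-9.7, -2.1, 8.4]
grip_width: 0.0356
grip_force: 22.2
```

Run:
```python
from h import *
T=cam('top');b=T['image'][190:270,345:445]
cv2.imwrite('pics/push2.png',cv2.resize(b,(600,480),interpolation=2)[:,:,::-1]); print(get_obs()['tool_pos'],get_obs()['ft_force'])
```

```text
[ 0.58572689 -0.30043057  0.01562129] [-10.57481798  -2.4716018    8.78230612]
```

View pics/push2.png

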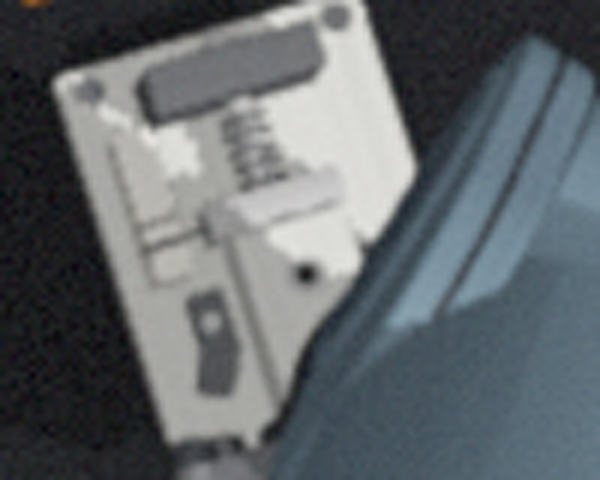

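The pointer at (150,245)–(205,232) now stands about on the first line, with the second line at about (160,222). That is roughly 7.5 mm of travel, so about 3.5 mm more brings it mid-range.

Emit:
{"fn": "jog_arm", "kwargs": {"steps": [1, 0.3, 0.1, 0, 0, 0, 20, 2, 0.6, 0.2, 0, 0, 0, 20, 3, 0.9, 0.3, 0, 0, 0, 20, 4, 1.2, 0.4, 0, 0, 0, 20, 4, 1.2, 0.4, 0, 0, 0, 20]}}

```text
time_s: 13.9
tool_pos: [0.5886, -0.2995, 0.0156]
orientation: [-0.141, 0.99, -0.0, -0.004]
ft_force: [-12.4, -2.7, 9.1]
grip_width: 0.0355
grip_force: 22.1
```

Emit:
{"fn": "jog_arm", "kwargs": {"steps": [0, 0, 0, 0, 0, 0, 20, 0, 0, 0, 0, 0, 0, 20, 0, 0, 0, 0, 0, 0, 20, 0, 0, 0, 0, 0, 0, 20, 0, 0, 0, 0, 0, 0, 20]}}

```text
time_s: 14.4
tool_pos: [0.5886, -0.2996, 0.0156]
orientation: [-0.141, 0.99, -0.0, -0.004]
ft_force: [-11.7, -2.7, 7.4]
grip_width: 0.0355
grip_force: 22.1
```

Run:
```python
from h import *
T=cam('top');b=T['image'][190:270,345:445]
cv2.imwrite('pics/push3.png',cv2.resize(b,(600,480),interpolation=2)[:,:,::-1]); print(get_obs()['tool_pos'],get_obs()['ft_force'])
```

```text
[ 0.58862823 -0.29954046  0.01562422] [-11.11114609  -3.44716712   7.60287028]
```

View pics/push3.png

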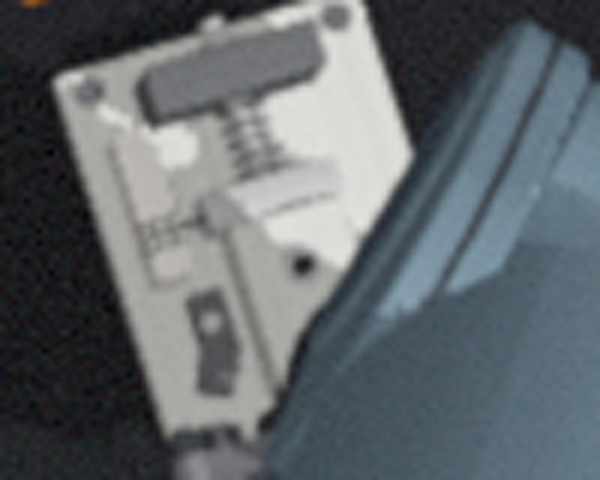

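The pointer is at about (160,230), between the lines at rows 222 and 245, which is about 8.5 N. Holding the push there for more than five seconds.

Emit:
{"fn": "jog_arm", "kwargs": {"steps": [0, 0, 0, 0, 0, 0, 20, 0, 0, 0, 0, 0, 0, 20, 0, 0, 0, 0, 0, 0, 20, 0, 0, 0, 0, 0, 0, 20, 0, 0, 0, 0, 0, 0, 20]}}

```text
time_s: 14.95
tool_pos: [0.5886, -0.2995, 0.0156]
orientation: [-0.141, 0.99, -0.0, -0.004]
ft_force: [-11.6, -2.8, 8.0]
grip_width: 0.0357
grip_force: 22.1
```

Emit:
{"fn": "jog_arm", "kwargs": {"steps": [0, 0, 0, 0, 0, 0, 20, 0, 0, 0, 0, 0, 0, 20, 0, 0, 0, 0, 0, 0, 20, 0, 0, 0, 0, 0, 0, 20, 0, 0, 0, 0, 0, 0, 20]}}

```text
time_s: 15.45
tool_pos: [0.5886, -0.2996, 0.0156]
orientation: [-0.141, 0.99, -0.0, -0.004]
ft_force: [-12.4, -3.1, 8.4]
grip_width: 0.0357
grip_force: 22.1
```

Emit:
{"fn": "jog_arm", "kwargs": {"steps": [0, 0, 0, 0, 0, 0, 20, 0, 0, 0, 0, 0, 0, 20, 0, 0, 0, 0, 0, 0, 20, 0, 0, 0, 0, 0, 0, 20, 0, 0, 0, 0, 0, 0, 20]}}

```text
time_s: 15.95
tool_pos: [0.5886, -0.2996, 0.0156]
orientation: [-0.141, 0.99, -0.0, -0.004]
ft_force: [-12.8, -3.3, 7.9]
grip_width: 0.0356
grip_force: 22.1
```

Emit:
{"fn": "jog_arm", "kwargs": {"steps": [0, 0, 0, 0, 0, 0, 20, 0, 0, 0, 0, 0, 0, 20, 0, 0, 0, 0, 0, 0, 20, 0, 0, 0, 0, 0, 0, 20, 0, 0, 0, 0, 0, 0, 20]}}

```text
time_s: 16.45
tool_pos: [0.5886, -0.2995, 0.0156]
orientation: [-0.141, 0.99, -0.0, -0.004]
ft_force: [-11.5, -2.8, 7.8]
grip_width: 0.0353
grip_force: 22.1
```

Emit:
{"fn": "jog_arm", "kwargs": {"steps": [0, 0, 0, 0, 0, 0, 20, 0, 0, 0, 0, 0, 0, 20, 0, 0, 0, 0, 0, 0, 20, 0, 0, 0, 0, 0, 0, 20, 0, 0, 0, 0, 0, 0, 20]}}

```text
time_s: 16.95
tool_pos: [0.5886, -0.2995, 0.0156]
orientation: [-0.141, 0.99, -0.0, -0.004]
ft_force: [-11.9, -3.0, 7.8]
grip_width: 0.0356
grip_force: 22.1
```

Emit:
{"fn": "jog_arm", "kwargs": {"steps": [0, 0, 0, 0, 0, 0, 20, 0, 0, 0, 0, 0, 0, 20, 0, 0, 0, 0, 0, 0, 20, 0, 0, 0, 0, 0, 0, 20, 0, 0, 0, 0, 0, 0, 20]}}

```text
time_s: 17.45
tool_pos: [0.5886, -0.2995, 0.0156]
orientation: [-0.141, 0.99, -0.0, -0.004]
ft_force: [-12.8, -2.5, 8.7]
grip_width: 0.0355
grip_force: 22.1
```

Emit:
{"fn": "jog_arm", "kwargs": {"steps": [0, 0, 0, 0, 0, 0, 20, 0, 0, 0, 0, 0, 0, 20, 0, 0, 0, 0, 0, 0, 20, 0, 0, 0, 0, 0, 0, 20, 0, 0, 0, 0, 0, 0, 20]}}

```text
time_s: 17.95
tool_pos: [0.5886, -0.2995, 0.0156]
orientation: [-0.141, 0.99, -0.0, -0.004]
ft_force: [-12.3, -1.9, 7.6]
grip_width: 0.0355
grip_force: 22.1
```

Emit:
{"fn": "jog_arm", "kwargs": {"steps": [0, 0, 0, 0, 0, 0, 20, 0, 0, 0, 0, 0, 0, 20, 0, 0, 0, 0, 0, 0, 20, 0, 0, 0, 0, 0, 0, 20, 0, 0, 0, 0, 0, 0, 20]}}

```text
time_s: 18.45
tool_pos: [0.5886, -0.2995, 0.0156]
orientation: [-0.141, 0.99, -0.0, -0.004]
ft_force: [-12.2, -2.6, 7.7]
grip_width: 0.0356
grip_force: 22.1
```

Emit:
{"fn": "jog_arm", "kwargs": {"steps": [0, 0, 0, 0, 0, 0, 20, 0, 0, 0, 0, 0, 0, 20, 0, 0, 0, 0, 0, 0, 20, 0, 0, 0, 0, 0, 0, 20, 0, 0, 0, 0, 0, 0, 20]}}

```text
time_s: 18.95
tool_pos: [0.5887, -0.2995, 0.0156]
orientation: [-0.141, 0.99, -0.0, -0.004]
ft_force: [-11.6, -2.6, 7.3]
grip_width: 0.0358
grip_force: 22.1
```

Emit:
{"fn": "jog_arm", "kwargs": {"steps": [0, 0, 0, 0, 0, 0, 20, 0, 0, 0, 0, 0, 0, 20, 0, 0, 0, 0, 0, 0, 20, 0, 0, 0, 0, 0, 0, 20, 0, 0, 0, 0, 0, 0, 20]}}

```text
time_s: 19.45
tool_pos: [0.5886, -0.2996, 0.0156]
orientation: [-0.141, 0.99, -0.0, -0.004]
ft_force: [-13.1, -2.8, 7.1]
grip_width: 0.0356
grip_force: 22.1
```

Emit:
{"fn": "jog_arm", "kwargs": {"steps": [0, 0, 0, 0, 0, 0, 20, 0, 0, 0, 0, 0, 0, 20, 0, 0, 0, 0, 0, 0, 20, 0, 0, 0, 0, 0, 0, 20, 0, 0, 0, 0, 0, 0, 20]}}

```text
time_s: 19.95
tool_pos: [0.5887, -0.2995, 0.0156]
orientation: [-0.141, 0.99, -0.0, -0.004]
ft_force: [-12.3, -2.9, 7.2]
grip_width: 0.0354
grip_force: 22.1
```

Run:
```python
from h import *
T=cam('top');b=T['image'][190:270,345:445]
cv2.imwrite('pics/push4.png',cv2.resize(b,(600,480),interpolation=2)[:,:,::-1]); print(get_obs()['tool_pos'],get_obs()['ft_force'])
```

```text
[ 0.5886273  -0.29952058  0.0156101 ] [-12.76524128  -2.95541078   8.08748416]
```

View pics/push4.png

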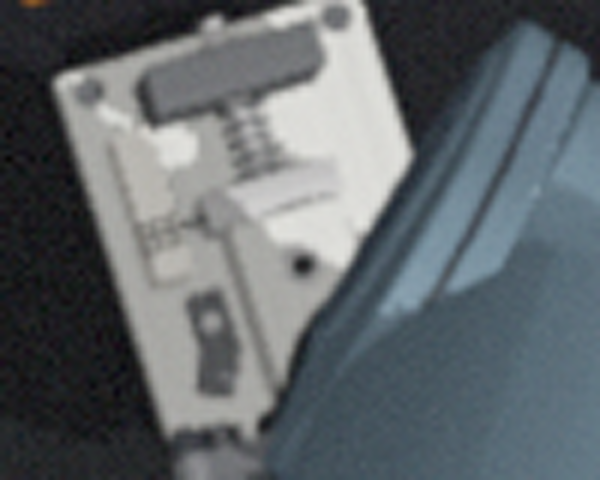

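The picture is unchanged: the pointer (about (160,232)) stands between the two lines, and the push has been steady for 5.5 s. Handing in.

```bash
python3 -c "
from cell import *
print(job_done())"
```

```text
the job is handed in; nothing more can be done
None
```

Handed in, judge's verdict not shown: the carrier lies flat between the guides, still gripped at about 22 N (15 N commanded; the gripper's minimum is 20 N), and has pushed the stop steadily for over five seconds with the pointer between the lines, about 8.5 N judged from the pointer.

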